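Load the culture shaker and start it at speed four

TASK

Turn the shaker's speed knob down to off, then lift the thumb latch and swing the wire guard well open, about a quarter turn. Stand every culture jar (the squat ones with white lids) upright in the tray, one to a compartment. Swing the guard fully shut with the latch bar dropped home in its catch, and only then turn the knob up four clicks from off; leave the other things on the bench alone.

Things in the scene. Friction and masses are not known exactly. Their poses are not given: they have to be found in the camera images.
- shaker: fixed white bench shaker, base 210 x 200 x 50 mm high, origin on the table under its tray's middle, z up. On top an aluminium tray 165 mm square with a cross of dividers making four compartments 75 mm square, centred at x = +-40, y = +-40 mm in this frame. Heights over the table: tray floor 55, rims 70, dividers 68, wire guard 126 to 134 mm
- catch (a point): bottom of the latch's slot, on a steel post on the shaker's -x side (towards the robot), 136 mm over the table; slot 14 mm wide along the shaker's y, cheeks 12 mm high, the +y one sloped on its outside
- guard (a joint): swing in rad of the guard, a flat steel grille 170 mm square on a vertical hinge at the shaker's +x +y corner; 0 = shut over the tray, grows clockwise seen from above (the latch side moves to the shaker's +y side), stop at 1.9. Friction (0.06 N m) keeps it where it is left; it clears the whole tray when about a quarter turn open
- guard_hinge (a point): point on the guard's vertical hinge axis, 130 mm above the table; it turns with the guard
- latch (a joint): angle in rad of the latch bar, a dark bar 10 mm wide lying on the guard, its pivot on the guard 138 mm from the thumb tab's middle; 0 = level (dropped), grows as the tab is lifted, stop at 0.6, falls by its weight. Guard shut and bar at 0: it lies in the catch and locks. It clears the catch at 0.14 (tab 19 mm up). A guard pushed shut also lets it ride up the catch's slope and drop in
- latch_tab (a point): middle of the black thumb tab upright on the latch bar's outer end: a plate 10 mm thick, 26 mm long (along the bar), 34 mm high, its middle 161 mm over the table and, guard shut, 136 mm to -x of the shaker's middle. x axis along the bar towards its pivot, y across its thickness. Gripped by it, the guard can be unlatched and swung
- drive: fixed grey control box of the shaker, 130 x 120 mm, 55 mm high, origin under its middle, the speed knob on its top; round the knob a long white line for off, on the box's -x side, and six white dots, one per click, going clockwise
- speed (a joint): angle in rad of the speed knob: 0 = off (end stop, white pointer at the long line), growing clockwise seen from above; a detent click every 0.5236 rad (30 degrees), six in all (end stop at 3.14). Released off a detent, it springs into the nearest one; peak resistance about 0.07 N m
- speed_grip (a point): point on the knob's vertical axis at the height to grip, 92 mm over the table; black knob 44 mm across with an upright grip bar 42 mm long, 14 mm thick, its top 99 mm over the table and the disc under it 69 mm. x axis along the bar (white pointer on its -x end), turning with the knob
- jar1_c (a point): centre (half-way up) of a squat glass culture jar with a white screw lid, 50 mm across and 60 mm high (lid: the upper 20 mm), about 120 g, z axis up when upright; stands on the table to the right of the shaker. Two to four such jars are there.
- jar2_c (a point): centre (half-way up) of a squat glass culture jar with a white screw lid, 50 mm across and 60 mm high (lid: the upper 20 mm), about 120 g, z axis up when upright; stands on the table to the right of the shaker. Two to four such jars are there.
- jar3_c (a point): centre (half-way up) of a squat glass culture jar with a white screw lid, 50 mm across and 60 mm high (lid: the upper 20 mm), about 120 g, z axis up when upright; stands on the table to the right of the shaker. Two to four such jars are there.
- jar4_c (a point): centre (half-way up) of a squat glass culture jar with a white screw lid, 50 mm across and 60 mm high (lid: the upper 20 mm), about 120 g, z axis up when upright; stands on the table to the right of the shaker. Two to four such jars are there.
- media_a: small glass bottle with a blue cap, 60 mm across, 100 mm high, origin at the centre of its underside; a bystander to leave alone
- media_b: glass bottle with a blue cap, 72 mm across, 130 mm high, origin at the centre of its underside; a bystander to leave alone
- pot_a: black pot with a seedling, 72 mm across, pot 68 mm high, origin at the centre of its underside; a bystander to leave alone
- pot_b: black pot with a small seedling, 72 mm across, pot 68 mm high, origin at the centre of its underside; a bystander to leave alone
- beaker: empty glass beaker, 70 mm across, 85 mm high, origin at the centre of its underside; a bystander to leave alone
- tweezers: steel tweezers lying on the table, 130 mm long, origin at the centre of its underside; a bystander to leave alone
- bottle: dark drinking bottle, 72 mm across, 185 mm high, origin at the centre of its underside; a bystander to leave alone

How it is judged:
By the outcome, as a careful person would: the job done as asked, in the order asked, and still so for the second after the job is handed in, with the robot touching nothing.
Of jar1, jar2, jar3, jar4 only 2 to 4 are there at a start; the rules pass over those that are not, and their reading is None.
At some moment in a run one of jar1, jar2, jar3, jar4 may be knocked a few centimetres aside while the robot is not near it.
It also fails if it takes over 210 s, if anything falls off the work surface, if the arm or the gripper's body presses on something with over 40 N, if the wrist force passes 120 N, or if a joint passes its speed limit or range.

ROBOT

A 6-joint arm with a two-finger parallel gripper is mounted at the origin on the work surface. World frame = base frame: x ahead of the robot, y to its left, z up, the work surface at z = 0. Lengths are in m, angles in rad, forces in N, time in s.
With the tool pointing down it reaches from about 0.325 to 0.85 m from the base axis. Payload 4.4 kg.
Tool frame: the origin (TCP) lies at the very end of the fingers, on their centre line; the grasp point (between the pads) lies 19 mm behind it; z points along the fingers, y is the line along which they close (so a half turn about z gives the same grasp; the last joint's range is limited). The gripper opens to 94 mm and grips with 3 to 60 N. Pads are 16 mm wide; open, the fingers measure 119 mm over their backs; the gripper's body (75 mm by 177 mm) begins 78 mm behind the grasp point.
Start: joints at [1.01, 0.207, 1.542, -0, 1.393, -0.15], TCP at [0.23, 0.527, 0.205] pointing down, gripper open.
Joint ranges: [-2.73, 2.73], [-0.86, 2.22], [0.23, 2.46], [-1.11, 4.25], [0.08, 2.63], [-2.82, 2.82]. Speed limits (rad/s): [2.79, 2.79, 3.14, 3.14, 3.14, 3.14].

INTERFACE

Orientations are given as a unit quaternion [x, y, z, w].
In Python, from workcell import telemetry, cams, workorder gives the robot as it stands. The module is installed in compiled form; this text tells all that it offers.
- The arm moves only by the tool apply_moves, never from a script. Its argument "rows" is a list that holds one entry, the list of rows, each a list of 7 numbers: the shift along the tool's x, y, z in mm, then the turn, a rotation vector about the tool's x, y, z in rad, then the finger opening in mm, from 0 to 94. A call has 1 to 20 rows; each row shifts and turns the commanded pose from where the row before left it, along the tool's axes as they then stand; what a row does not reach is not made up. A row lasts 1/10 s, in which the tool goes at most 50 mm and 8.59 degrees, less where a joint would pass 70% of its speed; a pose out of reach is approached as far as the arm can. A call is refused whole if a number of a shift passes 50 or a number of a turn 0.15, either way. A call with a gripper value outside its range is refused whole. The fingers move at their own pace and stop on an object; "grip_force" is the grip in N (left out, the last holds). Time passes only in rows, so rows that do not move let the fingers close. It gives the time, the measured TCP pose, the force, the opening and the grip force at its end, in the units of the state.
- telemetry.sense(): the state, without advancing time (a new reading comes with each control period).
- cams.read_camera(name): name is "scene" or "top"; returns a dict with "img" (400x640x3 uint8, red, green, blue), "fovy" (degrees; the focal length in pixels is half the picture's height over the tangent of half this angle, whatever the lens; pixels are square), "cx", "cy" (the principal point, pixels), "k1" (the pictures are not rectified: a ray, as slopes to the right and down, at radius r is drawn at 1 + k1 r^2 times it, then the intrinsics apply), "position" and "orientation" of the camera in the world. Camera axes: x right, y up, looking along -z (the intrinsics and any distortion apply to the point x, -y, -z); pixel columns grow to the right and rows downward; lengths in m; the calibration is good to about 2 mm. A picture is of the moment at which its call begins. There is no depth.
- workorder.hand_in(): hands the job in; it is judged then, once.
The state is a dict: "time_s": time; "joint_positions": joint angles; "joint_vel": joint speeds; "effort": joint torques, N m; "eef_pos": TCP position; "eef_rot": TCP orientation; "wrist_force": force on the tool from outside, world axes, zero at the start; "moment": the same for the moment, N m; "gripper_width": opening from 0.0 (shut) to 1.0 (fully open); "finger_force": force on a finger pad.
Only numpy, scipy, OpenCV 4.12 (cv2) and the standard library are available. Lean on these libraries where they do the work, as an engineer would, in place of code of your own. Each camera call takes 0.05 s, during which the arm holds its last target. There are 200 camera calls.

## Working session

There is one attempt and no reset: what is moved stays moved. The work goes in short steps, Python scripts to look and compute and a tool call to move; the robot and the scene stay as the last step left them, time stands still between calls to the robot, and variables do not carry over. Pictures are saved under pics/ and viewed, at most 14 in all, crops included, and the job is handed in when it is done.

Besides the shell and the picture viewer there is one more tool, called after "Call:" as name(argument=value, ...), one argument or row to a line, values as JSON. apply_moves: Moves the arm, as the interface text tells. Its arguments: {"type":"object","properties":{"rows":{"type":"array","items":{"type":"array","items":{"type":"array","items":{"type":"number"}}}},"grip_force":{"type":"number"}},"required":["rows"]}

```bash
mkdir -p pics
cat > h.py <<'E'
import numpy as np, cv2
from scipy.spatial.transform import Rotation as R
from workcell import telemetry, cams, workorder
def cam(n): return cams.read_camera(n)
def f(c): return 200/np.tan(np.radians(c["fovy"])/2)
def ray(c,u,v):
    F=f(c); K=np.array([[F,0,c["cx"]],[0,F,c["cy"]],[0,0,1]])
    p=cv2.undistortPoints(np.array([[[u,v]]],float),K,np.array([c["k1"],0,0,0,0.]))[0,0]
    d=R.from_quat(c["orientation"]).apply([p[0],-p[1],-1]); return np.array(c["position"]),d/np.linalg.norm(d)
def onz(c,u,v,z):
    o,d=ray(c,u,v); return o+d*(z-o[2])/d[2]
def proj(c,P):
    q=R.from_quat(c["orientation"]).inv().apply(np.array(P,float)-c["position"]); x,y=q[0]/-q[2],-q[1]/-q[2]
    s=1+c["k1"]*(x*x+y*y); return np.array([f(c)*x*s+c["cx"],f(c)*y*s+c["cy"]])
def save(c,name,box=None,scale=1):
    im=c["img"][:,:,::-1]
    if box: im=im[box[1]:box[3],box[0]:box[2]]
    cv2.imwrite("pics/"+name,cv2.resize(im,None,fx=scale,fy=scale,interpolation=cv2.INTER_CUBIC))
def tool(goal_p=None,quiet=False):
    s=telemetry.sense(); r=R.from_quat(s["eef_rot"])
    if goal_p is not None: return r.inv().apply(np.array(goal_p)-s["eef_pos"])*1000
    return s,r
E
python3 - <<'E'
from h import *
np.set_printoptions(precision=4,suppress=True)
for n in("scene","top"):
    c=cam(n); save(c,n+"0.png",scale=1.25); print(n,{k:v for k,v in c.items() if k!="img"})
s=telemetry.sense(); print(s); print(R.from_quat(s["eef_rot"]).as_matrix())
E
```

```text
scene {'fovy': 42.034611492466716, 'cx': 320.1449292984324, 'cy': 201.10917938412655, 'k1': -0.1307583135632468, 'position': array([ 1.5958, -0.9116,  1.2515]), 'orientation': array([0.3951, 0.1777, 0.37  , 0.8218])}
top {'fovy': 49.58014458406143, 'cx': 323.6104573916339, 'cy': 195.70210381506843, 'k1': -0.02600481609312343, 'position': array([0.2472, 0.0427, 1.5623]), 'orientation': array([ 0.0645, -0.0691, -0.7021,  0.7057])}
{'time_s': 0.1, 'joint_positions': array([ 1.0095,  0.2074,  1.5428, -0.    ,  1.3935, -0.1505]), 'joint_vel': array([-0.0017, -0.0003, -0.0025, -0.0004, -0.0029,  0.0006]), 'effort': array([ -0.0014, -37.1868, -28.2293,   0.07  ,   0.0312,  -0.    ]), 'eef_pos': array([0.2293, 0.5265, 0.2044]), 'eef_rot': array([ 0.204 ,  0.979 , -0.0009, -0.0003]), 'wrist_force': array([-0.2401,  0.0534, -0.3703]), 'moment': array([ 0.052 ,  0.0768, -0.0104]), 'finger_force': 0.0, 'gripper_width': 0.9989081241944439}
[[-0.9168  0.3994 -0.0011]
 [ 0.3994  0.9168 -0.0017]
 [ 0.0003 -0.002  -1.    ]]
```

View pics/scene0.png

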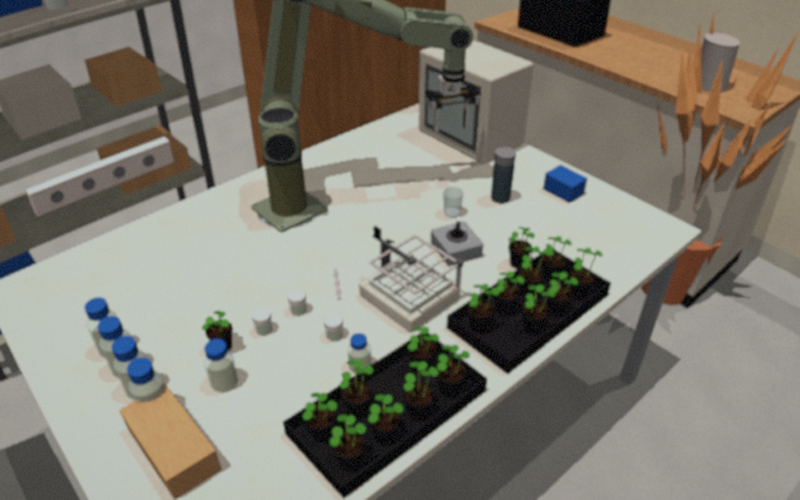

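View pics/top0.png

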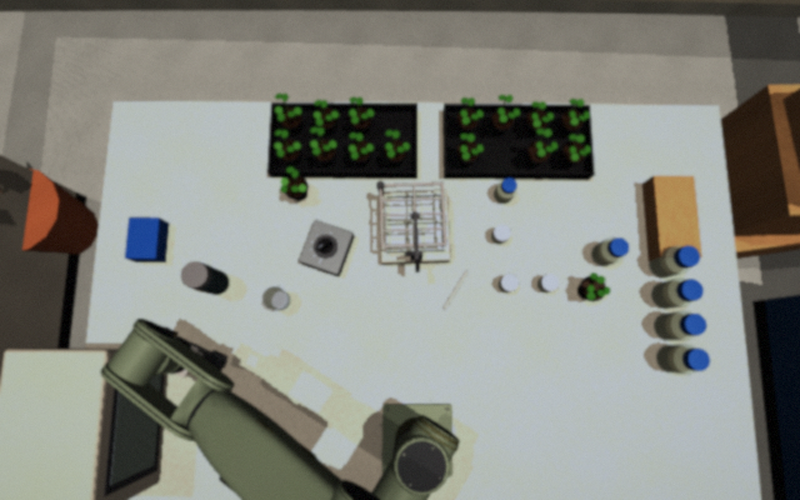

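The top picture shows three jars (view px about 502,234; 510,283; 550,283), the shaker at (412,222), latch tab (412,262), hinge (381,186) and knob (325,245). I'll zoom in next.

Run:
```python
from h import *
c=cam("top"); save(c,"z1.png",(230,135,390,235),5)
c=cam("scene"); save(c,"z2.png",(200,170,400,290),4)
```

```text
(no output)
```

View pics/z1.png

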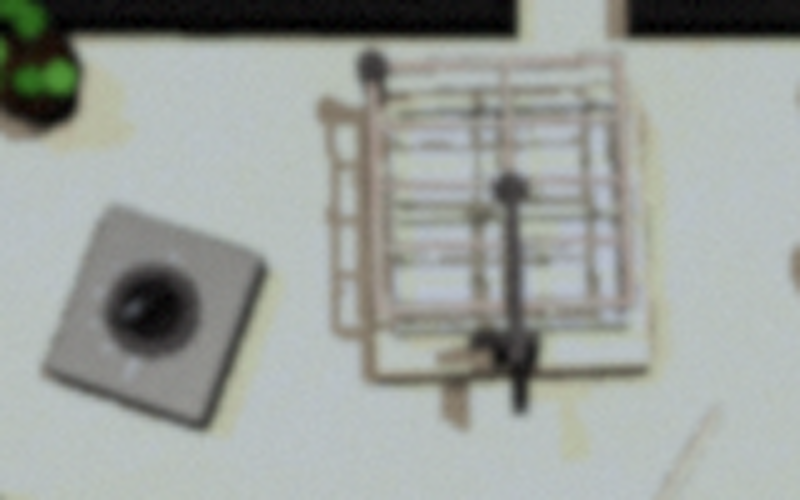

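View pics/z2.png

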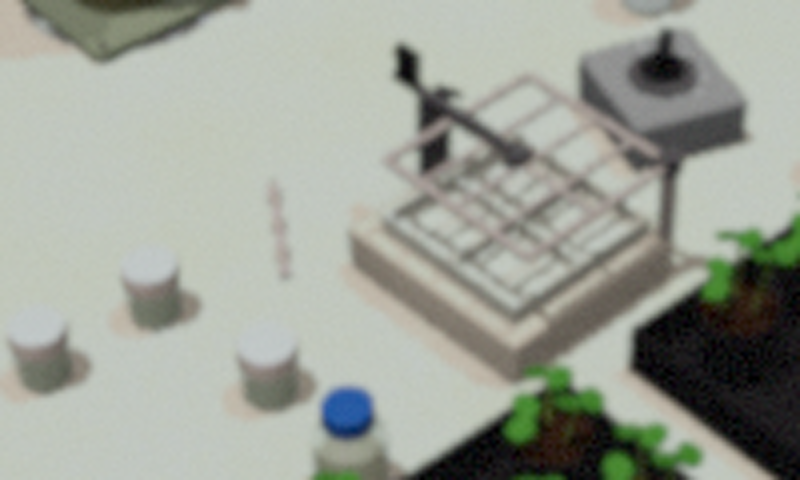

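Run:
```python
from h import *
np.set_printoptions(precision=4,suppress=True)
c=cam("top"); s=cam("scene")
z=lambda u,v:(230+(u+.5)/5-.5,135+(v+.5)/5-.5)
for n,u,v,h in(("hinge",372,63,.136),("pivot",510,188,.136),("tabtop",520,400,.17),("corner-x-y",648,372,.05),("corner-x+y",372,380,.05),
 ("knobdisc",152,310,.069),("off",133,370,.055),("b1",113,207,.055),("b2",267,262,.055),("b3",205,430,.055),("b4",43,372,.055)):
    print(n,onz(c,*z(u,v),h))
# jar lids in top
hsv=cv2.cvtColor(c["img"],cv2.COLOR_RGB2HSV)
a=c["img"].astype(int); 
for (u,v) in((401.5,187),(408,226.5),(440,226.5)): print("jar",onz(c,u,v,.06), c["img"][int(v),int(u)], c["img"][int(v)+14,int(u)-20])
def crop(c,box,k):
    im=c["img"][box[1]:box[3],box[0]:box[2],::-1].astype(float); im=np.clip((im/255)**.5*255,0,255).astype(np.uint8)
    return cv2.resize(im,(400,400),interpolation=cv2.INTER_CUBIC)
p=proj(c,onz(c,*z(152,310),.069)).astype(int); P=onz(c,*z(152,310),.069); q=proj(s,P).astype(int)
cv2.imwrite("pics/knob.png",np.hstack([crop(c,(p[0]-18,p[1]-18,p[0]+18,p[1]+18),1),crop(s,(q[0]-18,q[1]-18,q[0]+18,q[1]+18),1)])); print(p,q)
```

```text
hinge [0.6891 0.102  0.136 ]
pivot [0.6016 0.0073 0.136 ]
tabtop [0.4515 0.0015 0.17  ]
corner-x-y [ 0.4896 -0.0926  0.05  ]
corner-x+y [0.4828 0.1025 0.05  ]
knobdisc [0.5286 0.2568 0.069 ]
off [0.4882 0.2708 0.055 ]
b1 [0.606  0.2891 0.055 ]
b2 [0.5665 0.1781 0.055 ]
b3 [0.4459 0.2189 0.055 ]
b4 [0.4864 0.3342 0.055 ]
jar [ 0.5679 -0.2431  0.06  ] [185 193 206] [184 192 188]
jar [ 0.427  -0.2617  0.06  ] [184 193 206] [184 193 184]
jar [ 0.4275 -0.3741  0.06  ] [182 190 204] [180 189 187]
[260 196] [364 185]
```

View pics/knob.png

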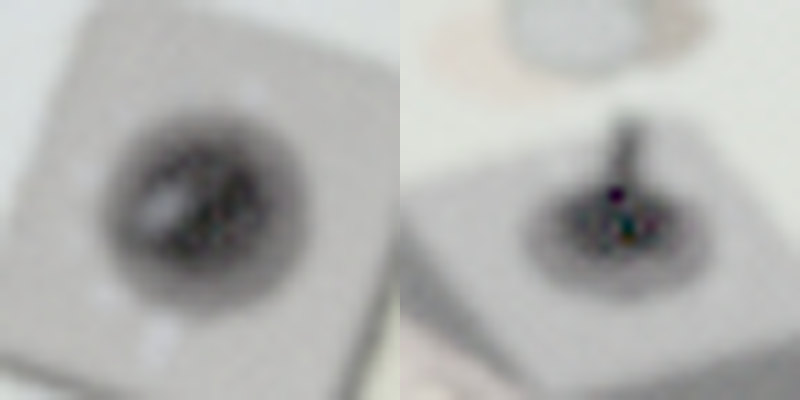

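```bash
cat >> h.py <<'E'
def plan(p,yang=None):
    """yang: wanted tool-y world angle deg; prints total z-turn then shift after it"""
    s=telemetry.sense(); r=R.from_quat(s["eef_rot"]); y=r.as_matrix()[:,1]; cur=np.degrees(np.arctan2(y[1],y[0]))
    if yang is None: yang=cur
    d=(yang-cur+90)%180-90; a=-np.radians(d); r2=r*R.from_rotvec([0,0,a])
    dp=(np.array(p)-s["eef_pos"])*1000
    print("t",round(s["time_s"],1),"pos",np.round(s["eef_pos"],4),"yang",round(cur,1),"w",round(s["gripper_width"]*94,1),"j6",round(s["joint_positions"][5],2))
    z=r.as_matrix()[:,2]; print("tilt tool xy",np.round(r.inv().apply(np.cross(z,[0,0,-1])),4))
    print("turn z",round(a,3),"shift after turn",np.round(r2.inv().apply(dp),1),"shift no turn",np.round(r.inv().apply(dp),1))
E
python3 - <<'E'
from h import *
np.set_printoptions(precision=3,suppress=True)
c=cam("top"); s=cam("scene"); K=np.array([.5275,.256,0])
for k in range(7):
    a=np.radians(160.7-30*k); d=np.array([np.cos(a),np.sin(a),0])
    t=[(proj(c,K+d*r+[0,0,.099])-[242,178])*400/36 for r in(-.021,0,.021)]
    u=[(proj(s,K+d*r+[0,0,.099])-[346,167])*400/36 for r in(-.021,0,.021)]
    print(k,np.array(t).round(0).tolist(),np.array(u).round(0).tolist())
print(onz(c,235,148,.1))
a=cv2.cvtColor(c["img"],cv2.COLOR_RGB2GRAY)
print(a[205:220,322:342])
plan([.5275,.256,.16],40.5)
E
```

```text
0 [[213.0, 130.0], [189.0, 192.0], [165.0, 255.0]] [[231.0, 167.0], [203.0, 133.0], [176.0, 99.0]]
1 [[242.0, 149.0], [189.0, 192.0], [136.0, 235.0]] [[199.0, 169.0], [203.0, 133.0], [207.0, 96.0]]
2 [[256.0, 180.0], [189.0, 192.0], [122.0, 204.0]] [[168.0, 162.0], [203.0, 133.0], [238.0, 104.0]]
3 [[252.0, 215.0], [189.0, 192.0], [126.0, 170.0]] [[147.0, 147.0], [203.0, 133.0], [259.0, 119.0]]
4 [[232.0, 243.0], [189.0, 192.0], [147.0, 142.0]] [[141.0, 128.0], [203.0, 133.0], [265.0, 138.0]]
5 [[200.0, 258.0], [189.0, 192.0], [179.0, 127.0]] [[152.0, 110.0], [203.0, 133.0], [255.0, 155.0]]
6 [[165.0, 255.0], [189.0, 192.0], [213.0, 130.0]] [[176.0, 99.0], [203.0, 133.0], [231.0, 167.0]]
[0.696 0.346 0.1  ]
[[123 113 100  99  94  88  58  30  27  42  62  71  60  43  37  90 149 177
  186 188]
 [123 120 115 114 115 103  69  34  23  42  56  63  56  38  45  96 154 181
  184 186]
 [136 130 121 120 116 104  72  42  37  44  48  49  38  32  48 105 150 172
  175 176]
 [146 134 115 107 105  94  76  55  53  52  40  29  27  34  54  96 130 145
  147 147]
 [118 112  98  87  80  80  71  64  66  56  
[... 365 characters left out ...]
2 182
  186 180]
 [121 143 168 186 189 191 190 188 187 168 115  55  51 102 154 178 183 184
  183 184]
 [127 146 171 188 188 188 188 187 188 169 123  67  60 115 162 182 185 188
  188 186]
 [127 146 172 186 190 190 192 191 187 173 130  85  83 126 167 184 187 188
  190 187]
 [130 145 173 187 189 190 189 189 188 178 149 118 117 147 175 186 190 191
  191 187]
 [128 145 174 185 188 190 189 192 188 183 173 161 164 174 184 187 191 190
  188 188]
 [133 148 171 185 189 190 192 190 189 188 186 185 185 185 187 189 189 189
  190 190]]
t 0.4 pos [0.23  0.527 0.205] yang 66.5 w 93.9 j6 -0.15
tilt tool xy [-0. -0.  0.]
turn z 0.453 shift after turn [-399.6   50.5   45.3] shift no turn [-381.4 -129.5   45.3]
```

Call:
apply_moves(
  rows=[
    [[-32,-11,0,0,0,0.113,60],[-40,-7,0,0,0,0.113,60],[-43,-2,0,0,0,0.113,50],[-44,3,0,0,0,0.114,45],[-44,6,0,0,0,0,45],[-44,6,5,0,0,0,45],[-44,6,10,0,0,0,45],[-43,6,10,0,0,0,45],[-40,6,10,0,0,0,45],[-20,3,10,0,0,0,45],[0,0,0,0,0,0,45],[0,0,0,0,0,0,45]],
  ],
)

```text
time_s: 1.6
eef_pos: [0.5308, 0.2659, 0.1602]
eef_rot: [0.419, 0.908, -0.0, -0.001]
wrist_force: [-0.4, -0.2, -0.5]
gripper_width: 0.48
finger_force: 0.0
```

Run:
```python
from h import *
np.set_printoptions(precision=4,suppress=True)
s=cam("scene"); print(onz(s,346+220.5*.09-.5,167+235*.09-.5,.069),onz(s,346+222*.09-.5,167+122*.09-.5,.099))
plan([.528,.2565,.077],40.5)
save(s,"k2.png",(310,120,430,220),5)
```

```text
[0.5414 0.2498 0.069 ] [0.524 0.266 0.099]
t 1.6 pos [0.5306 0.2666 0.1607] yang 40.5 w 45.1 j6 -0.39
tilt tool xy [ 0.     -0.0006 -0.    ]
turn z 0.0 shift after turn [-6.1 -8.5 83.7] shift no turn [-6.1 -8.5 83.7]
```

View pics/k2.png

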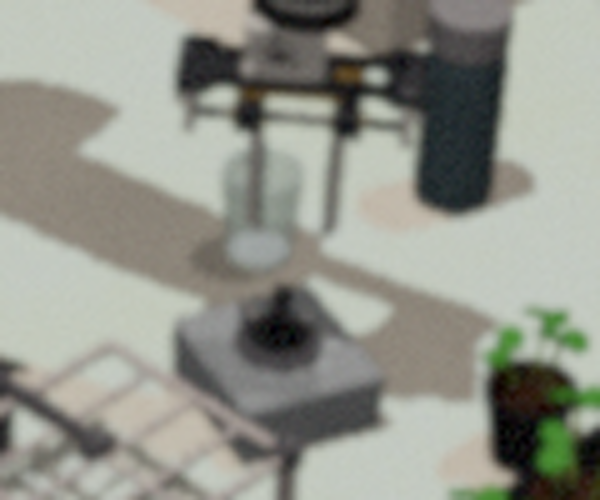

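The picture shows the open fingers (tips at 262,220 and 330,230) straddling the knob bar (280,300), which is seen end-on, so the knob is at one click.

Call:
apply_moves(
  rows=[
    [[-5,-6.5,30,0,0,0,45],[0,0,30,0,0,0,45],[0,0,23,0,0,0,45],[0,0,0,0,0,0,40],[0,0,0,0,0,0,5],[0,0,0,0,0,0,5],[0,0,0,0,0,0,5],[0,0,0,0,0,0,5],[0,0,0,0,0,0,5],[0,0,0,0,0,0,5]],
  ],
  grip_force=15,
)

```text
time_s: 2.65
eef_pos: [0.5313, 0.2591, 0.0794]
eef_rot: [0.419, 0.908, 0.002, 0.001]
wrist_force: [1.1, 3.3, 5.7]
gripper_width: 0.147
finger_force: 15.0
```

Call:
apply_moves(
  rows=[
    [[0,0,0,0,0,-0.07,5],[0,0,0,0,0,-0.07,5],[0,0,0,0,0,-0.07,5],[0,0,0,0,0,-0.07,5],[0,0,0,0,0,-0.07,5],[0,0,0,0,0,-0.07,5],[0,0,0,0,0,-0.07,5],[0,0,0,0,0,-0.05,5],[0,0,0,0,0,-0.02,5],[0,0,0,0,0,0,5],[0,0,0,0,0,0,5]],
  ],
)

```text
time_s: 3.75
eef_pos: [0.5318, 0.26, 0.0793]
eef_rot: [0.152, 0.988, 0.003, 0.002]
wrist_force: [3.3, 5.6, 2.8]
gripper_width: 0.154
finger_force: 15.2
```

Run:
```python
from h import *
print(telemetry.sense()["moment"],telemetry.sense()["wrist_force"]); plan([.5295,.258,.16])
```

```text
[ 0.99767867 -0.55347786 -0.32045454] [3.26161977 5.56800374 2.83266338]
t 3.8 pos [0.5318 0.26   0.0793] yang 72.5 w 14.4 j6 -0.96
tilt tool xy [ 0.0059  0.004  -0.    ]
turn z -0.0 shift after turn [  1.3  -2.2 -80.7] shift no turn [  1.3  -2.2 -80.7]
```

Call:
apply_moves(
  rows=[
    [[0,0,0,0,0,0,50],[0,0,0,0,0,0,50],[0,0,0,0,0,0,50],[0,0,-40,0,0,0,50],[0,0,-50,0,0,-0.1,50],[0,0,-50,0,0,-0.12,50],[0,0,0,0,0,-0.12,50],[15,-42,0,0,0,0,50],[15,-42,0,0,0,0,50],[15,-42,0,0,0,0,50],[15,-43,0,0,0,0,50],[16,-43,0,0,0,0,50],[16,-42,0,0,0,0,50],[0,0,0,0,0,0,50],[0,0,0,0,0,0,50]],
  ],
)

```text
time_s: 5.25
eef_pos: [0.4459, 0.0001, 0.217]
eef_rot: [-0.017, 1.0, 0.0, -0.001]
wrist_force: [0.7, 0.4, 0.6]
gripper_width: 0.533
finger_force: 0.0
```

Run:
```python
from h import *
c=cam("top");s=cam("scene")
a=c["img"][178:214,242:278,::-1]; a=np.clip((a/255.)**.5*255,0,255).astype(np.uint8)
b=s["img"][130:230,240:380,::-1]
cv2.imwrite("pics/a.png",np.hstack([cv2.resize(a,(240,400),interpolation=2)[:, :],cv2.resize(b,(560,400),interpolation=2)]))
plan([.449,.003,.15],92)
```

```text
t 5.3 pos [0.4465 0.0015 0.2172] yang 92.1 w 49.7 j6 -1.8
tilt tool xy [ 0.0006 -0.0007  0.    ]
turn z 0.002 shift after turn [-2.6  1.3 67.2] shift no turn [-2.6  1.3 67.2]
```

View pics/a.png

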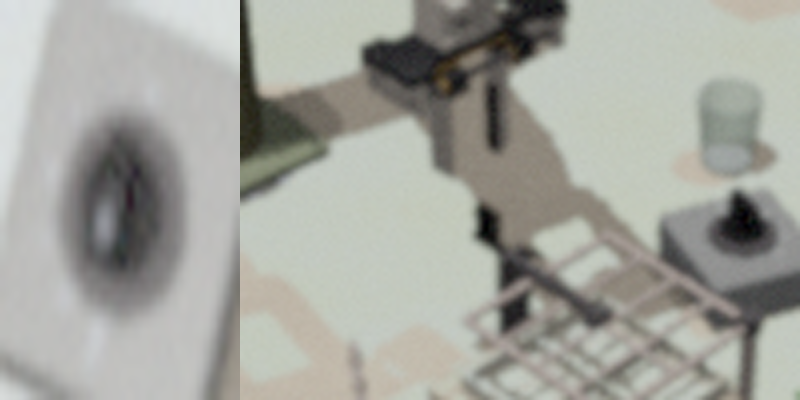

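The left part shows the knob bar at the off line (100,345). The right part shows the fingers above the tab (487,222).

Call:
apply_moves(
  rows=[
    [[-2.5,1.5,25,0,0,0,50],[0,0,25,0,0,0,50],[0,0,17,0,0,0,50],[0,0,0,0,0,0,30],[0,0,0,0,0,0,2],[0,0,0,0,0,0,2],[0,0,0,0,0,0,2],[0,0,0,0,0,0,2],[0,0,0,0,0,0,2],[0,0,0,0,0,0,2],[0,0,0,0,0,0,2]],
  ],
  grip_force=20,
)

```text
time_s: 6.45
eef_pos: [0.4497, 0.0029, 0.1511]
eef_rot: [-0.018, 1.0, 0.001, 0.001]
wrist_force: [0.2, 3.7, 4.6]
gripper_width: 0.102
finger_force: 20.0
```

Run:
```python
from h import *
print(telemetry.sense()["wrist_force"]); plan([.449,.003,.15],92)
```

```text
[0.2334722  3.72674321 4.58080318]
t 6.5 pos [0.4497 0.0029 0.1511] yang 92.1 w 9.6 j6 -1.79
tilt tool xy [0.0011 0.0016 0.    ]
turn z 0.001 shift after turn [0.7 0.1 1.1] shift no turn [0.7 0.1 1.1]
```

Call:
apply_moves(
  rows=[
    [[0,0,-6,0,0,0,2],[0,0,-6,0,0,0,2],[-0.5,0,-6,0,0,0,2],[-1,0,-6,0,0,0,2],[-1,0,-6,0,0,0,2],[-1,0,-4,0,0,0,2],[0,0,0,0,0,0,2]],
  ],
)

```text
time_s: 7.15
eef_pos: [0.4547, 0.0032, 0.1849]
eef_rot: [-0.018, 1.0, 0.001, 0.003]
wrist_force: [6.5, 4.3, -4.2]
gripper_width: 0.102
finger_force: 20.0
```

Run:
```python
from h import *
S=telemetry.sense();print(S["wrist_force"],S["finger_force"])
c=cam("scene"); save(c,"l.png",(270,130,370,205),6)
# arc plan, hinge H
H=np.array([.689,.101]); p=S["eef_pos"][:2]; 
th=np.radians(6); v=p-H
a0=np.radians(92.1); 
y=np.array([np.cos(a0),np.sin(a0)]); x=np.array([-y[1]*1.0,0]) ; x=np.array([-np.sin(a0),np.cos(a0)])
Rm=np.array([[np.cos(th),np.sin(th)],[-np.sin(th),np.cos(th)]]); d=(Rm@v-v)*1000
print("per 6deg row (shift before turn): x,y",d@x,d@y,"r",np.linalg.norm(v))
plan([.449,.003,.15],92)
```

```text
[ 6.50424576  4.31186876 -4.2192671 ] 19.989193975925446
per 6deg row (shift before turn): x,y 8.02136197702696 25.338288918055117 r 0.2539138041395827
t 7.2 pos [0.4546 0.0031 0.1846] yang 92.1 w 9.9 j6 -1.79
tilt tool xy [ 0.0013  0.0049 -0.    ]
turn z 0.001 shift after turn [ 5.8  0.  34.6] shift no turn [ 5.8  0.  34.6]
```

View pics/l.png

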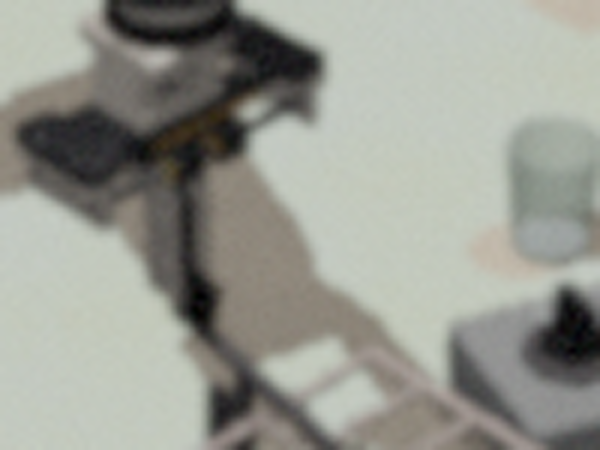

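Tab (200,300) is held and the bar is raised above the post. Now swinging about the hinge.

Call:
apply_moves(
  rows=[
    [[4.35,12.56,0,0,0,0.05236,2],[4.35,12.56,0,0,0,0.05236,2],[4.35,12.56,0,0,0,0.05236,2],[4.35,12.56,0,0,0,0.05236,2],[4.35,12.56,0,0,0,0.05236,2],[4.35,12.56,0,0,0,0.05236,2],[4.35,12.56,0,0,0,0.05236,2],[4.35,12.56,0,0,0,0.05236,2],[0,0,0,0,0,0,2]],
  ],
)

```text
time_s: 8.1
eef_pos: [0.4333, 0.1066, 0.1842]
eef_rot: [0.189, 0.982, -0.0, 0.0]
wrist_force: [2.9, -0.4, -1.5]
gripper_width: 0.104
finger_force: 20.0
```

Call:
apply_moves(
  rows=[
    [[4.35,12.56,0,0,0,0.05236,2],[4.35,12.56,0,0,0,0.05236,2],[4.35,12.56,0,0,0,0.05236,2],[4.35,12.56,0,0,0,0.05236,2],[4.35,12.56,0,0,0,0.05236,2],[4.35,12.56,0,0,0,0.05236,2],[4.35,12.56,0,0,0,0.05236,2],[4.35,12.56,0,0,0,0.05236,2],[4.35,12.56,0,0,0,0.05236,2],[4.35,12.56,0,0,0,0.05236,2],[4.35,12.56,0,0,0,0.05236,2],[0,0,0,0,0,0,2]],
  ],
)

```text
time_s: 9.3
eef_pos: [0.4753, 0.2447, 0.1837]
eef_rot: [0.461, 0.888, -0.001, -0.003]
wrist_force: [-5.2, 3.6, 1.2]
gripper_width: 0.101
finger_force: 20.0
```

Call:
apply_moves(
  rows=[
    [[4.35,12.56,0,0,0,0.05236,2],[4.35,12.56,0,0,0,0.05236,2],[4.35,12.56,0,0,0,0.05236,2],[4.35,12.56,0,0,0,0.05236,2],[4.35,12.56,0,0,0,0.05236,2],[4.35,12.56,0,0,0,0.05236,2],[4.35,12.56,0,0,0,0.05236,2],[4.35,12.56,0,0,0,0.05236,2],[4.35,12.56,0,0,0,0.05236,2],[4.35,12.56,0,0,0,0.05236,2],[4.35,12.56,0,0,0,0.05236,2],[4.35,12.56,0,0,0,0.05236,2],[4.35,12.56,0,0,0,0.05236,2],[0,0,0,0,0,0,2],[0,0,0,0,0,0,2]],
  ],
)

```text
time_s: 10.8
eef_pos: [0.6134, 0.3473, 0.1852]
eef_rot: [0.73, 0.683, 0.002, -0.003]
wrist_force: [-2.7, 8.7, 2.9]
gripper_width: 0.1
finger_force: 20.0
```

Run:
```python
from h import *
S=telemetry.sense();print(S["wrist_force"],S["finger_force"]); plan([.449,.003,.15])
c=cam("scene"); save(c,"o.png",(240,110,440,260),4)
```

```text
[-2.69048396  8.69079819  2.9147528 ] 20.04148542881012
t 10.8 pos [0.6134 0.3473 0.1852] yang -3.8 w 9.4 j6 0.45
tilt tool xy [-0.0015 -0.0069 -0.    ]
turn z -0.0 shift after turn [-354.6 -141.3   32.9] shift no turn [-354.6 -141.3   32.9]
```

View pics/o.png

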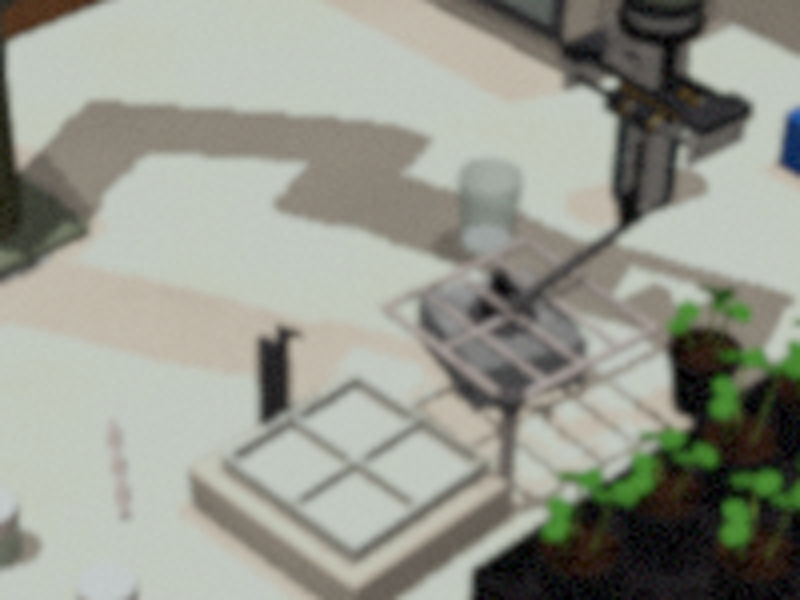

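Guard is about 96° open, clear of the tray, with the tab still gripped at (628,205). I'll lower the tab, release it, and go to the jars.

Call:
apply_moves(
  rows=[
    [[0,0,11,0,0,0,2],[0,0,11,0,0,0,2],[0,0,9,0,0,0,2],[0,0,0,0,0,0,30],[0,0,0,0,0,0,50],[0,0,0,0,0,0,50],[0,0,-30,0,0,0,50],[0,0,-45,0,0,0,50],[0,0,0,0,0,0.1225,60],[0,0,0,0,0,0.1225,70],[0,0,0,0,0,0.1225,70],[0,0,0,0,0,0.1225,70],[0,0,0,0,0,0.1225,70],[0,0,0,0,0,0.1225,70],[0,0,0,0,0,0.1225,70],[0,0,0,0,0,0.1225,70],[0,0,0,0,0,0.1225,70],[0,0,0,0,0,0.1225,70],[0,0,0,0,0,0.1225,70],[0,0,0,0,0,0.1225,70]],
  ],
)

```text
time_s: 12.85
eef_pos: [0.6146, 0.3426, 0.2289]
eef_rot: [1.0, 0.013, 0.0, 0.0]
wrist_force: [0.0, -0.0, 0.4]
gripper_width: 0.745
finger_force: 0.0
```

Call:
apply_moves(
  rows=[
    [[-5,45,0,0,0,0,70],[-5,45,0,0,0,0,70],[-5,45,0,0,0,0,70],[-5,45,0,0,0,0,70],[-5,45,0,0,0,0,70],[-5,45,0,0,0,0,70],[-5,45,0,0,0,0,70],[-5,45,0,0,0,0,70],[-5,45,0,0,0,0,70],[-5,45,0,0,0,0,70],[-5,30,0,0,0,0,70],[0,0,0,0,0,0,70],[0,0,0,0,0,0,70]],
  ],
)

```text
time_s: 14.15
eef_pos: [0.5743, -0.1389, 0.2288]
eef_rot: [1.0, 0.015, 0.0, -0.0]
wrist_force: [0.8, -0.6, 0.3]
gripper_width: 0.745
finger_force: 0.0
```

```bash
cat >> h.py <<'E'
def jars():
    c=cam("scene"); im=c["img"].astype(int)
    o=[]
    for n in("scene",):
        hsv=cv2.cvtColor(c["img"],cv2.COLOR_RGB2HSV)
        m=((im[:,:,2]-im[:,:,1]>4)&(im.min(2)>150)).astype(np.uint8)
        m=cv2.morphologyEx(m,cv2.MORPH_OPEN,np.ones((2,2),np.uint8))
        k,l,st,ce=cv2.connectedComponentsWithStats(m)
        for i in range(1,k):
            if 30<st[i,4]<400:
                p=onz(c,*ce[i],.06)
                if -.55<p[1]<.12 and .3<p[0]<.75: print("lid",np.round(p,4),st[i,4],st[i,2:4],np.round(ce[i],1))
E
python3 - <<'E'
from h import *
plan([.568,-.243,.03],-88); jars()
c=cam("top"); im=c["img"].astype(int)
m=((im[:,:,2]-im[:,:,1]>6)&(im.min(2)>150)).astype(np.uint8)
k,l,st,ce=cv2.connectedComponentsWithStats(m)
for i in range(1,k):
    if st[i,4]>25: print(onz(c,*ce[i],.06),st[i,2:])
save(c,"t2.png",(260,120,500,280),3)
E
```

```text
t 14.2 pos [ 0.5743 -0.1389  0.2288] yang -88.3 w 70.0 j6 1.16
tilt tool xy [-0.0001 -0.0003 -0.    ]
turn z -0.005 shift after turn [-10.  103.9 198.8] shift no turn [ -9.5 103.9 198.8]
[0.65199261 0.05515809 0.06      ] [ 17  17 102]
[ 0.65138837 -0.03516049  0.06      ] [ 18  12 164]
[0.53745097 0.03648919 0.06      ] [ 18  14 148]
[ 0.54012322 -0.05275001  0.06      ] [ 6 10 32]
[ 0.43127757 -0.26003257  0.06      ] [ 14  14 141]
[ 0.43195195 -0.37404497  0.06      ] [ 13  13 139]
```

View pics/t2.png

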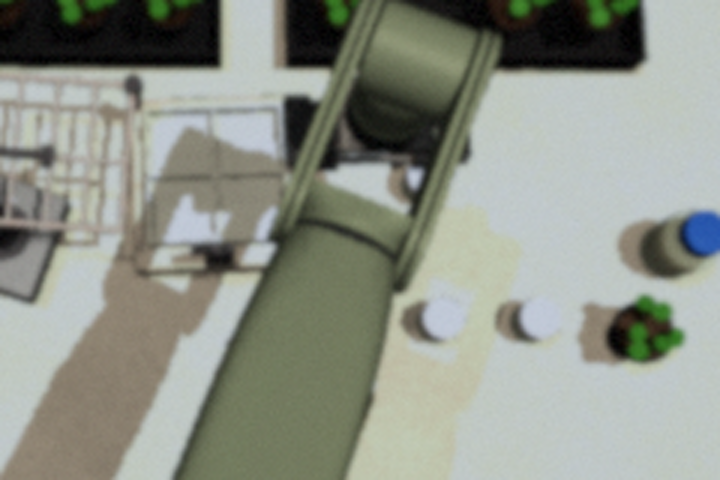

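The top picture shows two lids at (441,318) and (537,319), the third jar under the wrist at (412,180), and the tray cross centre at (215,178). I'll pick the third jar first.

Call:
apply_moves(
  rows=[
    [[-3,50,0,0,0,0,70],[-3,50,20,0,0,0,70],[-1,3,45,0,0,0,70],[0,0,45,0,0,0,70],[0,0,45,0,0,0,70],[0,0,42,0,0,0,70],[0,0,0,0,0,0,40],[0,0,0,0,0,0,40],[0,0,0,0,0,0,40],[0,0,0,0,0,0,40],[0,0,0,0,0,0,40],[0,0,0,0,0,0,40]],
  ],
  grip_force=20,
)

```text
time_s: 15.45
eef_pos: [0.572, -0.238, 0.0347]
eef_rot: [1.0, 0.016, 0.001, 0.001]
wrist_force: [-0.6, 0.3, 0.2]
gripper_width: 0.423
finger_force: 0.1
```

Run:
```python
from h import *
c=cam("top"); print(onz(c,260+215.5/3-.5,120+178.5/3-.5,.068), onz(c,260+148/3-.5,120+112/3-.5,.07),onz(c,260+143/3-.5,120+245/3-.5,.07),onz(c,260+134/3,120+85/3,.14)); print(telemetry.sense()["wrist_force"]); plan([.568,-.243,.03],-88)
```

```text
[0.59367244 0.00655801 0.068     ] [0.67390557 0.0870286  0.07      ] [0.51312629 0.09109827 0.07      ] [0.68389092 0.0995105  0.14      ]
[-0.92448668 -0.11137917  0.05180232]
t 15.5 pos [ 0.5717 -0.2377  0.0342] yang -88.2 w 39.7 j6 1.0
tilt tool xy [ 0.0009 -0.0019  0.    ]
turn z -0.003 shift after turn [-3.8  5.1  4.2] shift no turn [-3.8  5.1  4.2]
```

The jar wasn't between the fingers, so I'll look.

Run:
```python
from h import *
c=cam("scene"); save(c,"m.png",(180,190,340,310),4)
t=cam("top"); save(t,"m2.png",(350,140,470,260),4)
a=cv2.imread("pics/m.png");b=cv2.imread("pics/m2.png")
cv2.imwrite("pics/mm.png",cv2.resize(np.hstack([a,b]),(800,343)))
```

```text
(no output)
```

View pics/mm.png

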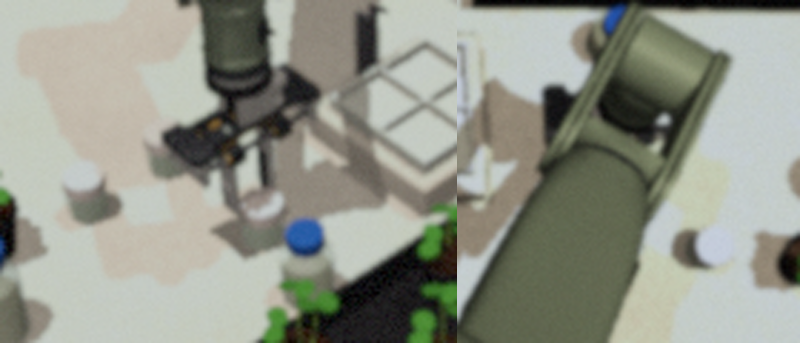

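The left part shows the jar lid at (264,205), beyond the fingers on the +x side.

Run:
```python
from h import *
c=cam("scene")
for u,v in((264,205),(84,178)): print(onz(c,180+u/2.857-.2,190+v/2.857-.2,.06))
P=np.array([.57,-.24,.06]); print(proj(c,P), (proj(c,P)-[180,190])*2.857)
im=c["img"].astype(int); print((im[258:266,266:280,2]-im[258:266,266:280,1]))
```

```text
[ 0.61142333 -0.24474668  0.06      ]
[ 0.44019197 -0.37459456  0.06      ]
[265.61950527 254.0566918 ] [244.61492656 183.00996847]
[[ -9  -8  -6  -7  -5  -8  -6  -6  -7  -4  -2  -5  -5  -7]
 [ -7  -9 -11  -6  -7  -8  -8  -9  -4  -3  -2  -1  -3  -7]
 [ -8  -7  -7  -8  -8 -10  -7  -5  -4  -2  -2  -2  -1  -5]
 [ -6  -8  -8  -7  -7  -7  -5  -4  -2   0  -1  -2  -1  -7]
 [ -6  -6  -5  -5  -5  -2  -2  -1   1  -1   0   0  -1  -8]
 [ -8  -3  -4  -3  -3   0  -1  -1   0   0  -1  -3  -3  -6]
 [ -5  -2  -1  -1  -2  -1  -1  -1  -2   1  -2  -1  -2  -7]
 [ -5  -4  -1  -1  -1   1   0   0  -2  -3  -3  -7  -7  -8]]
```

Call:
apply_moves(
  rows=[
    [[0,0,0,0,0,0,74],[0,0,0,0,0,0,74],[0,0,-45,0,0,0,74],[0,0,-5,0,0,0,74],[34,6,0,0,0,0,74],[0,0,0,0,0,0,74],[0,0,30,0,0,0,74],[0,0,22,0,0,0,74],[0,0,0,0,0,0,40],[0,0,0,0,0,0,40],[0,0,0,0,0,0,40],[0,0,0,0,0,0,40],[0,0,0,0,0,0,40],[0,0,0,0,0,0,40]],
  ],
  grip_force=20,
)

```text
time_s: 17.05
eef_pos: [0.6062, -0.2428, 0.0326]
eef_rot: [1.0, 0.016, 0.001, 0.001]
wrist_force: [-0.2, -0.5, 3.6]
gripper_width: 0.528
finger_force: 20.0
```

Call:
apply_moves(
  rows=[
    [[0,0,-20,0,0,0,40],[0,0,-40,0,0,0,40],[0,0,-40,0,0,0,40],[5,-30,0,0,0,0,40],[7,-40,0,0,0,0,40],[7,-40,0,0,0,0,40],[7,-40,0,0,0,0,40],[7,-40,0,0,0,0,40],[3,-20,0,0,0,0,40],[0,0,0,0,0,0,40],[0,0,0,0,0,0,40],[0,0,0,0,0,0,40]],
  ],
)

```text
time_s: 18.25
eef_pos: [0.6341, -0.0324, 0.1307]
eef_rot: [1.0, 0.016, -0.0, 0.0]
wrist_force: [0.8, 0.2, -1.2]
gripper_width: 0.527
finger_force: 20.0
```

Run:
```python
from h import *
plan([.635,-.032,.089],-88)
```

```text
t 18.2 pos [ 0.6341 -0.0324  0.1307] yang -88.2 w 49.5 j6 1.35
tilt tool xy [ 0.0005  0.0005 -0.    ]
turn z -0.004 shift after turn [ 1.  -0.4 41.7] shift no turn [ 1.  -0.4 41.7]
```

Call:
apply_moves(
  rows=[
    [[1,0,15,0,0,0,40],[0,0,15,0,0,0,40],[0,0,8,0,0,0,40],[0,0,4,0,0,0,40],[0,0,0,0,0,0,40],[0,0,0,0,0,0,68],[0,0,0,0,0,0,68],[0,0,0,0,0,0,68],[0,0,-40,0,0,0,70],[0,0,-50,0,0,0,70],[0,0,-10,0,0,0,70]],
  ],
)

```text
time_s: 19.35
eef_pos: [0.6397, -0.0318, 0.1968]
eef_rot: [1.0, 0.016, 0.006, 0.001]
wrist_force: [1.0, 1.0, 1.0]
gripper_width: 0.742
finger_force: 0.0
```

```bash
cat >> h.py <<'E'
def tjars():
    c=cam("top"); im=c["img"].astype(int)
    m=((im[:,:,2]-im[:,:,1]>6)&(im.min(2)>150)).astype(np.uint8)
    k,l,st,ce=cv2.connectedComponentsWithStats(m)
    for i in range(1,k):
        p=onz(c,*ce[i],.06)
        if st[i,4]>25 and .2<p[0]<.8 and -.6<p[1]<.2: print(np.round(p,4),st[i,2:])
E
python3 - <<'E'
from h import *
tjars(); plan([.4313,-.26,.032],-88)
E
```

```text
[ 0.4312 -0.2601  0.06  ] [ 14  14 144]
[ 0.4318 -0.3738  0.06  ] [ 13  14 138]
t 19.4 pos [ 0.6393 -0.0318  0.1961] yang -88.1 w 70.0 j6 1.35
tilt tool xy [ 0.0027 -0.0121  0.    ]
turn z -0.002 shift after turn [-217.8  220.4  162.1] shift no turn [-217.3  220.9  162.1]
```

Call:
apply_moves(
  rows=[
    [[-30,30,0,0,0,0,70],[-40,42,0,0,0,0,70],[-40,42,0,0,0,0,70],[-40,42,0,0,0,0,70],[-40,42,10,0,0,0,70],[-21,23,25,0,0,0,70],[0,0,40,0,0,0,70],[0,0,40,0,0,0,70],[0,0,25,0,0,0,70],[0,0,16,0,0,0,70],[0,0,0,0,0,0,40],[0,0,0,0,0,0,40],[0,0,0,0,0,0,40],[0,0,0,0,0,0,40],[0,0,0,0,0,0,40],[0,0,0,0,0,0,40]],
  ],
  grip_force=20,
)

```text
time_s: 21.0
eef_pos: [0.4771, -0.2537, 0.0534]
eef_rot: [0.999, 0.017, 0.025, 0.021]
wrist_force: [14.6, -10.3, 44.6]
gripper_width: 0.427
finger_force: 23.6
```

Call:
apply_moves(
  rows=[
    [[0,0,-10,0,0,0,40],[0,0,-5,0,0,0,40],[0,0,0,0,0,0,40]],
  ],
)

```text
time_s: 21.3
eef_pos: [0.4635, -0.2447, 0.0595]
eef_rot: [1.0, 0.017, 0.011, 0.011]
wrist_force: [2.5, -6.1, 29.6]
gripper_width: 0.429
finger_force: 14.5
```

Run:
```python
from h import *
plan([.4313,-.26,.032],-88); S=telemetry.sense(); print(S["wrist_force"],S["finger_force"],S["joint_positions"]); tjars()
c=cam("scene"); save(c,"n.png",(180,170,310,270),6)
```

```text
t 21.3 pos [ 0.4635 -0.2447  0.0595] yang -88.1 w 40.3 j6 0.89
tilt tool xy [ 0.0225 -0.0207 -0.    ]
turn z -0.001 shift after turn [-33.3  13.6  27.1] shift no turn [-33.3  13.6  27.1]
[ 2.45593178 -6.09596769 29.58243328] 14.491217415779829 [-0.6479856   0.25231807  1.81856313 -0.00505305  1.04044886  0.89133331]
[0.5773 0.0128 0.06  ] [  43   43 1010]
[ 0.6484 -0.0343  0.06  ] [ 17  15 181]
[ 0.4287 -0.3794  0.06  ] [11 12 90]
```

View pics/n.png

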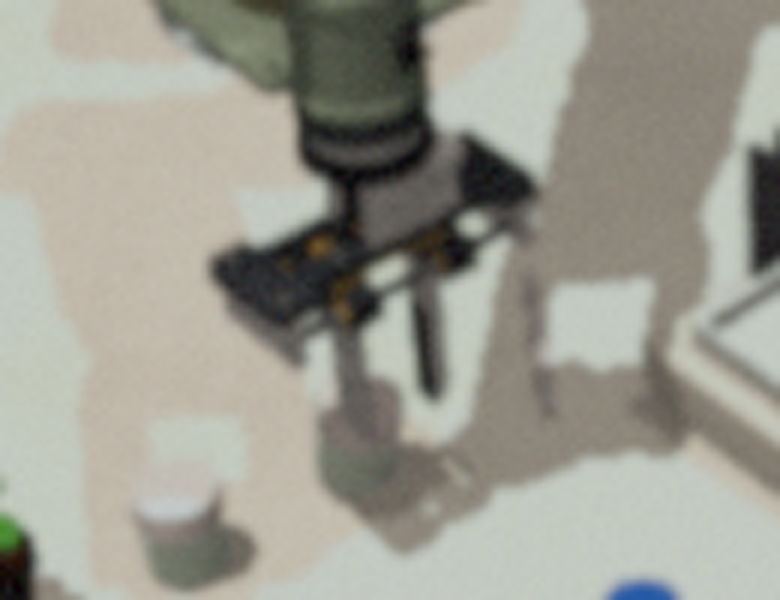

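One finger is resting on the second jar's lid (360,400): the move rows were truncated so the gripper stopped short. I'll raise clear, let it settle and remeasure.

Call:
apply_moves(
  rows=[
    [[0,0,-30,0,0,0,40],[0,0,-40,0,0,0,50],[0,0,-40,0,0,0,60],[0,-20,0,0,0,0,74],[0,0,0,0,0,0,74],[0,0,0,0,0,0,74],[0,0,0,0,0,0,74]],
  ],
)

```text
time_s: 22.1
eef_pos: [0.4515, -0.2141, 0.1575]
eef_rot: [1.0, 0.016, -0.001, -0.001]
wrist_force: [0.1, -0.2, -0.1]
gripper_width: 0.787
finger_force: 0.0
```

Run:
```python
from h import *
plan([.4313,-.26,.032],-88); S=telemetry.sense(); print(S["wrist_force"]); tjars()
c=cam("scene"); save(c,"n2.png",(180,170,310,270),6)
a=cv2.cvtColor(c["img"],cv2.COLOR_RGB2GRAY)
```

```text
t 22.1 pos [ 0.4515 -0.2141  0.1575] yang -88.2 w 73.9 j6 0.92
tilt tool xy [-0.0018  0.0029  0.    ]
turn z -0.003 shift after turn [-21.5  45.4 125.5] shift no turn [-21.3  45.4 125.5]
[ 0.09448548 -0.163665   -0.11373815]
[0.5789 0.0147 0.06  ] [ 43  43 997]
[ 0.6486 -0.0348  0.06  ] [ 17  15 184]
[ 0.4292 -0.2612  0.06  ] [ 13  13 111]
[ 0.4289 -0.3784  0.06  ] [12 12 99]
```

View pics/n2.png

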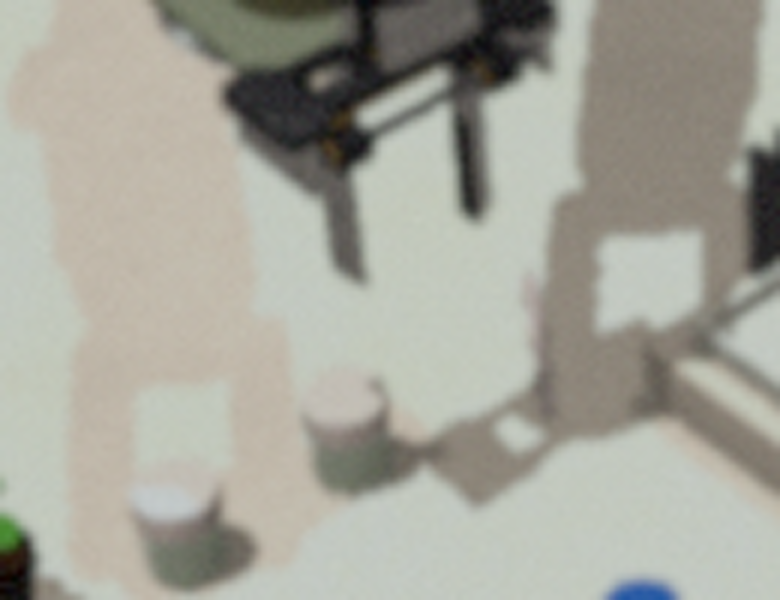

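The jar (345,430) still stands upright where it was, so I'll grasp it now with slower rows.

Call:
apply_moves(
  rows=[
    [[-10,23,0,0,0,0,74],[-11,23,0,0,0,0,74],[0,0,0,0,0,0,74],[0,0,30,0,0,0,74],[0,0,30,0,0,0,74],[0,0,30,0,0,0,74],[0,0,25,0,0,0,74],[0,0,9,0,0,0,74],[0,0,0,0,0,0,40],[0,0,0,0,0,0,40],[0,0,0,0,0,0,40],[0,0,0,0,0,0,40],[0,0,0,0,0,0,40],[0,0,0,0,0,0,40],[0,0,0,0,0,0,40]],
  ],
  grip_force=20,
)

```text
time_s: 23.7
eef_pos: [0.4343, -0.2618, 0.0369]
eef_rot: [1.0, 0.016, 0.001, 0.001]
wrist_force: [0.7, 1.4, 5.0]
gripper_width: 0.528
finger_force: 20.0
```

Call:
apply_moves(
  rows=[
    [[0,0,-20,0,0,0,40],[0,0,-40,0,0,0,40],[0,0,-40,0,0,0,40],[10,-18,0,0,0,0,40],[16,-28,0,0,0,0,40],[17,-30,0,0,0,0,40],[17,-30,0,0,0,0,40],[17,-30,0,0,0,0,40],[17,-30,0,0,0,0,40],[17,-30,0,0,0,0,40],[12,-20,0,0,0,0,40],[5,-7,0,0,0,0,40],[0,0,0,0,0,0,40],[0,0,0,0,0,0,40],[0,0,0,0,0,0,40]],
  ],
)

```text
time_s: 25.2
eef_pos: [0.5533, -0.0352, 0.1353]
eef_rot: [1.0, 0.015, -0.0, 0.0]
wrist_force: [0.4, -0.6, -1.2]
gripper_width: 0.531
finger_force: 20.0
```

Run:
```python
from h import *
plan([.555,-.035,.093],-88)
```

```text
t 25.2 pos [ 0.5533 -0.0352  0.1353] yang -88.2 w 49.9 j6 1.32
tilt tool xy [ 0.0003  0.0007 -0.    ]
turn z -0.004 shift after turn [ 1.7 -0.2 42.3] shift no turn [ 1.7 -0.2 42.3]
```

Call:
apply_moves(
  rows=[
    [[1.5,0,15,0,0,0,40],[0,0,15,0,0,0,40],[0,0,8,0,0,0,40],[0,0,4,0,0,0,40],[0,0,0,0,0,0,40],[0,0,0,0,0,0,68],[0,0,0,0,0,0,68],[0,0,0,0,0,0,68],[0,0,-30,0,0,0,68],[0,0,-40,0,0,0,68],[0,0,-30,0,0,0,68],[0,0,0,0,0,0,68],[0,0,0,0,0,0,68]],
  ],
)

```text
time_s: 26.5
eef_pos: [0.5559, -0.0341, 0.1941]
eef_rot: [1.0, 0.016, 0.001, 0.0]
wrist_force: [-0.4, 0.0, -0.9]
gripper_width: 0.727
finger_force: 0.0
```

Run:
```python
from h import *
tjars(); plan([.432,-.374,.12],-88)
```

```text
[0.6464 0.0606 0.06  ] [15 16 91]
[ 0.432  -0.3738  0.06  ] [ 13  13 137]
t 26.6 pos [ 0.5548 -0.0339  0.1926] yang -88.1 w 68.0 j6 1.32
tilt tool xy [-0.0003  0.0011 -0.    ]
turn z -0.003 shift after turn [-134.5  335.7   72.6] shift no turn [-133.7  336.    72.6]
```

Call:
apply_moves(
  rows=[
    [[-10,26,0,0,0,0,72],[-12,31,0,0,0,0,74],[-12,31,0,0,0,0,74],[-12,31,0,0,0,0,74],[-12,31,0,0,0,0,74],[-12,31,0,0,0,0,74],[-12,31,0,0,0,0,74],[-12,31,0,0,0,0,74],[-12,31,0,0,0,0,74],[-12,31,20,0,0,0,74],[-12,31,20,0,0,0,74],[-4,0,20,0,0,0,74],[0,0,10,0,0,0,74],[0,0,0,0,0,0,74],[0,0,0,0,0,0,74]],
  ],
)

```text
time_s: 28.05
eef_pos: [0.4325, -0.3733, 0.123]
eef_rot: [1.0, 0.017, -0.0, -0.0]
wrist_force: [-0.4, -0.6, 0.2]
gripper_width: 0.786
finger_force: 0.0
```

Run:
```python
from h import *
plan([.432,-.374,.036],-88)
```

```text
t 28.1 pos [ 0.4325 -0.3733  0.123 ] yang -88.1 w 73.9 j6 0.67
tilt tool xy [-0.001   0.0006  0.    ]
turn z -0.002 shift after turn [-0.5  0.8 87. ] shift no turn [-0.5  0.8 87. ]
```

Call:
apply_moves(
  rows=[
    [[0,1,30,0,0,0,74],[0,0,30,0,0,0,74],[0,0,20,0,0,0,74],[0,0,7,0,0,0,74],[0,0,0,0,0,0,40],[0,0,0,0,0,0,40],[0,0,0,0,0,0,40],[0,0,0,0,0,0,40],[0,0,0,0,0,0,40],[0,0,0,0,0,0,40],[0,0,0,0,0,0,40],[0,0,-20,0,0,0,40],[0,0,-40,0,0,0,40],[0,0,-40,0,0,0,40],[0,0,-40,0,0,0,40],[0,0,-20,0,0,0,40],[0,0,0,0,0,0,40]],
  ],
  grip_force=20,
)

```text
time_s: 29.75
eef_pos: [0.4342, -0.3776, 0.2009]
eef_rot: [1.0, 0.016, 0.003, 0.004]
wrist_force: [1.0, -0.1, -1.0]
gripper_width: 0.526
finger_force: 20.0
```

Call:
apply_moves(
  rows=[
    [[6,-18,0,0,0,0,40],[9,-28,0,0,0,0,40],[10,-31,0,0,0,0,40],[10,-31,0,0,0,0,40],[10,-31,0,0,0,0,40],[10,-31,0,0,0,0,40],[10,-31,0,0,0,0,40],[10,-31,0,0,0,0,40],[10,-31,0,0,0,0,40],[10,-31,0,0,0,0,40],[10,-31,0,0,0,0,40],[10,-31,0,0,0,0,40],[10,-31,0,0,0,0,40],[8,-25,0,0,0,0,40],[0,0,0,0,0,0,40],[0,0,0,0,0,0,40],[0,0,0,0,0,0,40]],
  ],
)

```text
time_s: 31.45
eef_pos: [0.5506, 0.0407, 0.1948]
eef_rot: [1.0, 0.016, -0.002, 0.0]
wrist_force: [-0.1, -0.5, -0.3]
gripper_width: 0.528
finger_force: 20.0
```

Run:
```python
from h import *
plan([.552,.043,.092],-88)
```

```text
t 31.4 pos [0.5506 0.0407 0.1948] yang -88.2 w 49.6 j6 1.46
tilt tool xy [ 0.0001  0.0031 -0.    ]
turn z -0.003 shift after turn [  1.8  -2.3 102.8] shift no turn [  1.8  -2.3 102.8]
```

Call:
apply_moves(
  rows=[
    [[1.5,-2.5,20,0,0,0,40],[0,0,25,0,0,0,40],[0,0,25,0,0,0,40],[0,0,15,0,0,0,40],[0,0,10,0,0,0,40],[0,0,6,0,0,0,40],[0,0,2,0,0,0,40],[0,0,0,0,0,0,40],[0,0,0,0,0,0,58],[0,0,0,0,0,0,58],[0,0,0,0,0,0,58],[0,0,-20,0,0,0,58],[0,0,-40,0,0,0,58],[0,0,-45,0,0,0,58],[0,0,-35,0,0,0,50],[0,0,0,0,0,0,50]],
  ],
)

```text
time_s: 33.05
eef_pos: [0.5578, 0.0432, 0.241]
eef_rot: [1.0, 0.016, 0.007, 0.001]
wrist_force: [-0.1, -0.6, 0.1]
gripper_width: 0.536
finger_force: 0.0
```

Run:
```python
from h import *
c=cam("scene"); save(c,"p.png",(260,120,410,232),5)
t=cam("top")
# tab goal with guard open
plan([.6134,.3473,.23],-3.8); print(telemetry.sense()["joint_positions"])
```

```text
t 33.1 pos [0.5541 0.0435 0.2347] yang -88.1 w 50.1 j6 1.46
tilt tool xy [ 0.0003 -0.0029  0.    ]
turn z -1.472 shift after turn [307.1  39.    4.8] shift no turn [  69.1 -301.8    4.8]
[-7.74286691e-02  1.41996634e-01  1.55566970e+00 -1.04436255e-05
  1.44104772e+00  1.46099203e+00]
```

View pics/p.png

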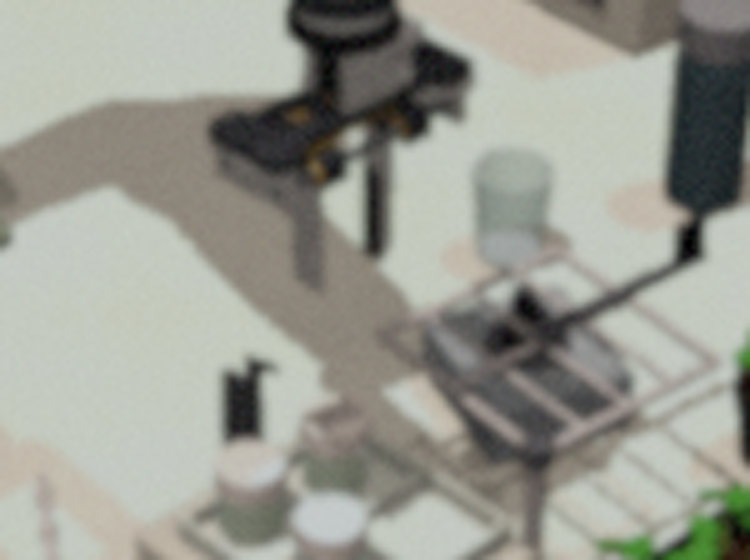

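The three jars stand upright in three compartments (254,480; 330,440; 332,530), and the tab is at (690,240) with the guard open. Next is closing the guard.

Call:
apply_moves(
  rows=[
    [[0,0,0,0,0,-0.1227,50],[0,0,0,0,0,-0.1227,50],[0,0,0,0,0,-0.1227,50],[0,0,0,0,0,-0.1227,50],[0,0,0,0,0,-0.1227,50],[0,0,0,0,0,-0.1227,50],[0,0,0,0,0,-0.1227,50],[0,0,0,0,0,-0.1227,50],[0,0,0,0,0,-0.1227,50],[0,0,0,0,0,-0.1227,50],[0,0,0,0,0,-0.1227,50],[0,0,0,0,0,-0.1227,50],[0,0,0,0,0,0,50]],
  ],
)

```text
time_s: 34.45
eef_pos: [0.5519, 0.0436, 0.2308]
eef_rot: [0.73, 0.683, -0.002, -0.002]
wrist_force: [-0.1, 0.2, -1.1]
gripper_width: 0.532
finger_force: 0.0
```

Call:
apply_moves(
  rows=[
    [[15,2,0,0,0,0,50],[27,4,0,0,0,0,50],[30,4,0,0,0,0,50],[30,4,0,0,0,0,50],[30,4,0,0,0,0,50],[30,4,0,0,0,0,50],[30,4,0,0,0,0,50],[30,4,0,0,0,0,50],[30,4,0,0,0,0,50],[27,3,0,0,0,0,50],[18,2,0,0,0,0,50],[8,0,0,0,0,0,50],[0,0,0,0,0,0,50],[0,0,0,0,0,0,50],[0,0,0,0,0,0,50]],
  ],
)

```text
time_s: 35.95
eef_pos: [0.6125, 0.3443, 0.2334]
eef_rot: [0.731, 0.683, -0.0, 0.0]
wrist_force: [0.3, -0.3, 0.4]
gripper_width: 0.536
finger_force: 0.0
```

Run:
```python
from h import *
c=cam("scene"); t=cam("top")
print(onz(c,398,168,.161))
for z in (.16,): print(proj(c,[.6145,.3445,z]))
a=cv2.cvtColor(c["img"],cv2.COLOR_RGB2GRAY); print(a[158:178,386:410])
plan([.6145,.3445,.151],-3.8)
```

```text
[0.61905452 0.33424658 0.161     ]
[398.90701711 166.63063619]
[[186 183 185 184 187 179 148  99  57  44  36  37  43  43  47  45  41  41
   36  36  43  64 105 126]
 [184 187 184 184 185 179 160 118  73  48  41  41  39  42  39  46  43  37
   40  33  42  73 108 131]
 [183 184 186 186 186 184 170 143 110  83  62  52  39  40  45  33  38  37
   45  46  71  99 127 146]
 [185 185 185 187 187 185 182 169 154 130 103  74  55  50  41  37  46  65
   78  93 117 146 163 173]
 [185 185 185 184 186 184 186 183 176 161 141 109  75  50  52  72  93 117
  138 149 166 179 184 190]
 [184 184 184 184 186 184 186 186 181 172 153 122  84  52  68 112 144 163
  178 185 189 192 197 196]
 [186 185 185 184 185 186 186 187 174 154 128  96  63  44  91 148 178 188
  195 196 196 198 198 197]
 [190 188 186 186 185 190 190 186 168 131  83  52  29  46 107 166 192 197
  198 197 199 198 197 198]
 [194 193 195 189 189 194 196 189 163 117  62  27  17  41 112 170 192 197
  197 196 199 195 196 197]
 [196 196 195 196 195 198 197 191 164 111  50  11  10  53 118 170 192 197
  197 197 198 197 196 196]
 [187 192 193 194 196 192 1
[... 457 characters left out ...]
181 183 190 193 193]
 [132 128 125 120 115 109  94  85  77  67  74  94 106 119 129 132 135 146
  153 155 158 170 179 179]
 [125 117 107  98  90  83  76  70  82  91 105 118 134 140 139 132 135 134
  135 138 141 148 153 156]
 [110  99  83  77  74  76  80  91 104 117 129 142 159 161 156 147 144 143
  139 137 135 137 137 134]
 [ 83  76  71  72  78  92 104 118 124 131 143 160 179 183 180 170 167 164
  156 146 144 141 134 137]
 [ 70  70  78  93 104 122 127 129 133 133 153 173 190 193 192 192 190 186
  178 172 166 156 149 143]]
t 36.0 pos [0.6127 0.3443 0.2337] yang -3.9 w 49.4 j6 0.46
tilt tool xy [0.0002 0.0001 0.    ]
turn z -0.001 shift after turn [ 0.4  1.8 82.7] shift no turn [ 0.4  1.8 82.7]
```

Call:
apply_moves(
  rows=[
    [[0,2,25,0,0,0,50],[0,0,25,0,0,0,50],[0,0,20,0,0,0,50],[0,0,12,0,0,0,50],[0,0,0,0,0,0,30],[0,0,0,0,0,0,2],[0,0,0,0,0,0,2],[0,0,0,0,0,0,2],[0,0,0,0,0,0,2],[0,0,0,0,0,0,2],[0,0,0,0,0,0,2],[0,0,0,0,0,0,2]],
  ],
  grip_force=20,
)

```text
time_s: 37.25
eef_pos: [0.6147, 0.3454, 0.1523]
eef_rot: [0.73, 0.683, 0.001, 0.0]
wrist_force: [-0.9, 1.1, 3.6]
gripper_width: 0.104
finger_force: 20.0
```

Call:
apply_moves(
  rows=[
    [[0,0,-6,0,0,0,2],[0,0,-6,0,0,0,2],[-0.5,0,-6,0,0,0,2],[-1,0,-6,0,0,0,2],[-1,0,-6,0,0,0,2],[-1,0,-4,0,0,0,2],[0,0,0,0,0,0,2],[0,0,0,0,0,0,2]],
  ],
)

```text
time_s: 38.05
eef_pos: [0.6148, 0.3395, 0.1852]
eef_rot: [0.73, 0.683, -0.001, 0.001]
wrist_force: [0.7, -4.9, -3.1]
gripper_width: 0.103
finger_force: 20.0
```

Run:
```python
from h import *
S=telemetry.sense(); print(S["wrist_force"]); plan([.4497,.0029,.151],92.1)
H=np.array([.689,.101]); v=S["eef_pos"][:2]-H; print(np.linalg.norm(v),np.degrees(np.arctan2(v[1],v[0])))
v=np.array([.4546,.0031])-H; print(np.linalg.norm(v),np.degrees(np.arctan2(v[1],v[0])))
```

```text
[ 0.71480596 -4.93827058 -3.11078265]
t 38.0 pos [0.6148 0.3395 0.1852] yang -3.9 w 9.7 j6 0.45
tilt tool xy [0.0004 0.0031 0.    ]
turn z 1.467 shift after turn [-177.4  330.2   35.2] shift no turn [-346.8 -142.2   35.2]
0.24975462352385044 107.27122397905825
0.2540231682347104 -157.33155432210722
```

Call:
apply_moves(
  rows=[
    [[-5,-12.3,0,0,0,-0.05236,2],[-5,-12.3,0,0,0,-0.05236,2],[-5,-12.3,0,0,0,-0.05236,2],[-5,-12.3,0,0,0,-0.05236,2],[-5,-12.3,0,0,0,-0.05236,2],[-5,-12.3,0,0,0,-0.05236,2],[-5,-12.3,0,0,0,-0.05236,2],[-5,-12.3,0,0,0,-0.05236,2],[-5,-12.3,0,0,0,-0.05236,2],[-5,-12.3,0,0,0,-0.05236,2],[-5,-12.3,0,0,0,-0.05236,2],[-5,-12.3,0,0,0,-0.05236,2],[-5,-12.3,0,0,0,-0.05236,2],[-5,-12.3,0,0,0,-0.05236,2],[-5,-12.3,0,0,0,-0.05236,2],[0,0,0,0,0,0,2]],
  ],
)

```text
time_s: 39.65
eef_pos: [0.4683, 0.2158, 0.1867]
eef_rot: [0.413, 0.911, 0.001, 0.005]
wrist_force: [10.7, -5.3, -6.3]
gripper_width: 0.107
finger_force: 20.0
```

Call:
apply_moves(
  rows=[
    [[-5,-12.3,0,0,0,-0.05236,2],[-5,-12.3,0,0,0,-0.05236,2],[-5,-12.3,0,0,0,-0.05236,2],[-5,-12.3,0,0,0,-0.05236,2],[-5,-12.3,0,0,0,-0.05236,2],[-5,-12.3,0,0,0,-0.05236,2],[-5,-12.3,0,0,0,-0.05236,2],[-5,-12.3,0,0,0,-0.05236,2],[-5,-12.3,0,0,0,-0.05236,2],[-5,-12.3,0,0,0,-0.05236,2],[-5,-12.3,0,0,0,-0.05236,2],[-5,-12.3,0,0,0,-0.05236,2],[-5,-12.3,0,0,0,-0.05236,2],[-5,-12.3,0,0,0,-0.05236,2],[0,0,0,0,0,0,2],[0,0,0,0,0,0,2]],
  ],
)

```text
time_s: 41.25
eef_pos: [0.4501, 0.0394, 0.1885]
eef_rot: [0.06, 0.998, 0.003, 0.01]
wrist_force: [17.2, 5.2, -9.2]
gripper_width: 0.107
finger_force: 20.0
```

Run:
```python
from h import *
S=telemetry.sense(); print(S["wrist_force"]); plan([.4546,.0031,.185],92.1)
H=np.array([.689,.101]); v=S["eef_pos"][:2]-H; print(np.linalg.norm(v),np.degrees(np.arctan2(v[1],v[0])))
```

```text
[17.20224027  5.19349695 -9.24317926]
t 41.2 pos [0.4501 0.0394 0.1885] yang 83.2 w 10.0 j6 -1.56
tilt tool xy [0.0064 0.0206 0.    ]
turn z -0.156 shift after turn [ -3.1 -36.5   3.5] shift no turn [ -8.7 -35.6   3.5]
0.24672042847207462 -165.55313559905773
```

Call:
apply_moves(
  rows=[
    [[-8,-12,0,0,0,-0.052,2],[-7,-12,0,0,0,-0.052,2],[-5,-12,0,0,0,-0.052,2],[0,0,0,0,0,0,2],[0,0,0,0,0,0,2]],
  ],
)

```text
time_s: 41.75
eef_pos: [0.4626, 0.0034, 0.1874]
eef_rot: [-0.019, 1.0, 0.003, 0.005]
wrist_force: [5.2, 6.2, -2.1]
gripper_width: 0.102
finger_force: 20.0
```

Run:
```python
from h import *
S=telemetry.sense(); print(S["wrist_force"],S["moment"]); plan([.4546,.0031,.185],92.1)
```

```text
[ 5.22733837  6.22069402 -2.12647984] [ 1.05472253 -1.06977005  0.07604549]
t 41.8 pos [0.4626 0.0034 0.1874] yang 92.2 w 9.6 j6 -1.8
tilt tool xy [ 0.0055  0.0095 -0.    ]
turn z 0.001 shift after turn [8.1 0.  2.3] shift no turn [8.1 0.  2.3]
```

Call:
apply_moves(
  rows=[
    [[1,-1,7,0,0,0,2],[1,0,7,0,0,0,2],[1,0,7,0,0,0,2],[1,0,6,0,0,0,2],[0,0,5,0,0,0,2],[0,0,3,0,0,0,2],[0,0,0,0,0,0,2],[0,0,0,0,0,0,2]],
  ],
)

```text
time_s: 42.55
eef_pos: [0.4539, 0.003, 0.1522]
eef_rot: [-0.019, 1.0, 0.003, -0.001]
wrist_force: [-7.5, 7.5, 9.7]
gripper_width: 0.102
finger_force: 20.0
```

Run:
```python
from h import *
S=telemetry.sense(); print(S["wrist_force"],S["moment"]); plan([.4497,.0029,.151],92.1)
```

```text
[-7.46573394  7.50248426  9.71859825] [1.28870568 1.34073448 0.05056176]
t 42.5 pos [0.4539 0.003  0.1522] yang 92.2 w 9.6 j6 -1.8
tilt tool xy [ 0.0063 -0.002   0.    ]
turn z 0.002 shift after turn [4.2 0.1 1.3] shift no turn [4.2 0.1 1.3]
```

Call:
apply_moves(
  rows=[
    [[0,3,0,0,0,0,2],[0,3,0,0,0,0,2],[0,2,0,0,0,0,2],[0,0,0,0,0,0,2],[0,0,0,0,0,0,2]],
  ],
)

```text
time_s: 43.05
eef_pos: [0.453, 0.0058, 0.1523]
eef_rot: [-0.019, 1.0, -0.002, -0.002]
wrist_force: [-10.2, -7.1, 9.9]
gripper_width: 0.106
finger_force: 20.1
```

Pulling outward gives a −7 N reaction after 2.8 mm, so it is latched. I'll release it and go to the knob.

Call:
apply_moves(
  rows=[
    [[0,-5,0,0,0,0,2],[0,0,0,0,0,0,20],[0,0,0,0,0,0,46],[0,0,0,0,0,0,46],[0,0,0,0,0,0,46],[0,0,-20,0,0,0,46],[0,0,-30,0,0,0,46],[0,0,-30,0,0,0,46],[0,0,0,0,0,0.0925,46],[0,0,0,0,0,0.0925,46],[0,0,0,0,0,0.0925,46],[0,0,0,0,0,0.0925,46],[0,0,0,0,0,0,46]],
  ],
)

```text
time_s: 44.35
eef_pos: [0.455, 0.0028, 0.2303]
eef_rot: [0.165, 0.986, 0.0, -0.0]
wrist_force: [0.1, 0.5, 0.2]
gripper_width: 0.489
finger_force: 0.0
```

Call:
apply_moves(
  rows=[
    [[1,17,0,0,0,0,46],[1,25,0,0,0,0,46],[1,30,0,0,0,0,46],[1,30,0,0,0,0,46],[1,30,0,0,0,0,46],[1,30,0,0,0,0,46],[1,30,0,0,0,0,46],[1,30,0,0,0,0,46],[1,25,0,0,0,0,46],[1,20,0,0,0,0,46],[0,0,30,0,0,0,46],[0,0,20,0,0,0,46],[0,0,0,0,0,0,46],[0,0,0,0,0,0,46]],
  ],
)

```text
time_s: 45.75
eef_pos: [0.5325, 0.2584, 0.1803]
eef_rot: [0.165, 0.986, -0.0, -0.0]
wrist_force: [-0.0, -0.3, 0.6]
gripper_width: 0.492
finger_force: 0.0
```

Run:
```python
from h import *
plan([.531,.2595,.079],71)
c=cam("scene"); a=cv2.cvtColor(c["img"],cv2.COLOR_RGB2GRAY)
b=cv2.resize(cv2.cvtColor(cv2.imread("pics/scene0.png"),cv2.COLOR_BGR2GRAY),(640,400),interpolation=cv2.INTER_AREA)
for n,i in(("now",a),("start",b)):
    m=(i[178:215,295:335]<80).astype(np.uint8); k,l,st,ce=cv2.connectedComponentsWithStats(m); print(n,[ (st[j].tolist(),ce[j].round(1).tolist()) for j in range(1,k) if st[j,4]>8])
```

```text
t 45.8 pos [0.5325 0.2584 0.1803] yang 71.0 w 46.3 j6 -0.93
tilt tool xy [-0.0005 -0.0007 -0.    ]
turn z 0.0 shift after turn [  1.7   0.6 101.3] shift no turn [  1.7   0.6 101.3]
now [([5, 4, 4, 10, 33], [6.5, 8.4]), ([10, 15, 16, 11, 52], [14.9, 19.6]), ([11, 26, 6, 3, 12], [13.7, 27.2]), ([27, 26, 10, 7, 23], [31.9, 30.0])]
start [([5, 4, 4, 10, 33], [6.5, 8.4]), ([10, 15, 15, 10, 50], [14.8, 19.5]), ([11, 26, 6, 9, 39], [13.3, 29.5]), ([27, 26, 10, 7, 23], [32.0, 29.7])]
```

Call:
apply_moves(
  rows=[
    [[1.5,0.5,30,0,0,0,46],[0,0,30,0,0,0,46],[0,0,25,0,0,0,46],[0,0,16,0,0,0,46],[0,0,0,0,0,0,20],[0,0,0,0,0,0,5],[0,0,0,0,0,0,5],[0,0,0,0,0,0,5],[0,0,0,0,0,0,5],[0,0,0,0,0,0,5],[0,0,0,0,0,0,5]],
  ],
  grip_force=15,
)

```text
time_s: 46.9
eef_pos: [0.5326, 0.2599, 0.0811]
eef_rot: [0.165, 0.986, 0.001, 0.001]
wrist_force: [0.0, 0.8, 4.7]
gripper_width: 0.15
finger_force: 15.0
```

Run:
```python
from h import *
S=telemetry.sense(); print(S["wrist_force"],S["moment"],S["finger_force"]); plan([.531,.2595,.079],71)
```

```text
[0.01058179 0.7525718  4.73814882] [ 0.10375071  0.02124509 -0.040804  ] 15.000679045915604
t 46.9 pos [0.5326 0.2599 0.0811] yang 71.0 w 14.1 j6 -0.93
tilt tool xy [0.0021 0.0024 0.    ]
turn z -0.001 shift after turn [ 1.4 -0.9  2.1] shift no turn [ 1.4 -0.9  2.1]
```

Call:
apply_moves(
  rows=[
    [[0,0,0,0,0,0.11,5],[0,0,0,0,0,0.11,5],[0,0,0,0,0,0.11,5],[0,0,0,0,0,0.11,5],[0,0,0,0,0,0.11,5],[0,0,0,0,0,0.11,5],[0,0,0,0,0,0.11,5],[0,0,0,0,0,0.11,5],[0,0,0,0,0,0.11,5],[0,0,0,0,0,0.11,5],[0,0,0,0,0,0.11,5],[0,0,0,0,0,0.11,5],[0,0,0,0,0,0.11,5],[0,0,0,0,0,0.11,5],[0,0,0,0,0,0.11,5],[0,0,0,0,0,0.11,5],[0,0,0,0,0,0.11,5],[0,0,0,0,0,0.11,5],[0,0,0,0,0,0.11,5],[0,0,0,0,0,0,5]],
  ],
)

```text
time_s: 48.9
eef_pos: [0.528, 0.259, 0.0811]
eef_rot: [0.936, 0.351, -0.004, -0.001]
wrist_force: [-10.6, -2.4, 15.4]
gripper_width: 0.148
finger_force: 15.0
```

Run:
```python
from h import *
S=telemetry.sense(); print(S["wrist_force"],S["moment"],S["finger_force"]); plan([.531,.2595,.079],71-120)
```

```text
[-10.55905363  -2.37549404  15.43778506] [-0.46418729  2.17297912  0.0069672 ] 15.002717077732086
t 48.9 pos [0.528  0.259  0.0811] yang -48.9 w 14.0 j6 1.16
tilt tool xy [-0.0036  0.0065  0.    ]
turn z 0.002 shift after turn [2.6 1.6 2. ] shift no turn [2.6 1.6 2. ]
```

Call:
apply_moves(
  rows=[
    [[0,0,0,0,0,0,30],[0,0,0,0,0,0,46],[0,0,0,0,0,0,46],[0,0,0,0,0,0,46],[0,0,-30,0,0,0,46],[0,0,-40,0,0,0,46],[0,0,-40,0,0,0,46],[0,0,-40,0,0,0,46],[-2,-30,0,0,0,0,46],[-2,-30,0,0,0,0,46],[-2,-30,0,0,0,0,46],[-2,-30,0,0,0,0,46],[-2,-30,0,0,0,0,46],[-2,-30,0,0,0,0,46],[-2,-30,0,0,0,0,46],[-2,-30,0,0,0,0,46],[-2,-30,0,0,0,0,46],[0,0,0,0,0,0,46]],
  ],
)

```text
time_s: 50.7
eef_pos: [0.3375, 0.4525, 0.2291]
eef_rot: [0.935, 0.354, -0.0, -0.0]
wrist_force: [0.3, -0.0, -0.2]
gripper_width: 0.49
finger_force: 0.0
```

Run:
```python
from h import *
np.set_printoptions(linewidth=200)
c=cam("top"); s=cam("scene"); K=np.array([.530,.259,0])
a=cv2.cvtColor(c["img"],cv2.COLOR_RGB2GRAY); b=cv2.cvtColor(s["img"],cv2.COLOR_RGB2GRAY)
print(a[186:206,250:270]); 
for k in range(7):
    w=np.radians(160.7-30*k); d=np.array([np.cos(w),np.sin(w),0]); print(k,proj(c,K+d*.013+[0,0,.099]).round(1),proj(s,K+d*.013+[0,0,.099]).round(1),proj(s,K-d*.021+[0,0,.099]).round(1))
print(b[172:196,354:374])
m=(b[178:215,295:335]<80).astype(np.uint8); k,l,st,ce=cv2.connectedComponentsWithStats(m); print([ (st[j].tolist(),ce[j].round(1).tolist()) for j in range(1,k) if st[j,4]>8])
```

```text
[[137 140 139 140 139 138 136 134 132 136 135 132 137 141 152 150 144 138 139 137]
 [139 138 143 144 139 137 132 123 120 118 112 117 118 126 136 140 140 139 138 140]
 [142 140 143 140 137 125 109  99  94  91  88  89  95  98 110 119 131 134 140 136]
 [139 139 139 130 114  99  85  73  67  68  66  68  68  72  80  95 109 126 134 138]
 [141 140 131 113  90  73  65  54  47  48  52  53  55  61  66  69  86 104 122 136]
 [140 134 121  90  72  68  69  54  38  33  34  36  39  47  55  65  73  84 106 124]
 [146 130 102  68  50  57  69  63  37  23  21  22  23  33  43  56  66  69  87 115]
 [147 121  88  56  35  39  56  57  41  24  20  18  18  23  34  45  59  66  78 103]
 [139 110  80  55  36  25  34  38  30  25  21  18  17  22  28  35  54  63  73  95]
 [125  99  74  54  38  16  17  19  25  24  22  20  18  23  27  33  46  59  69  87]
 [118  90  68  57  36  20  17  13  19  23  19  18  14  20  19  27  41  58  68  90]
 [111  84  68  55  41  24  20  16  17  16  21  16  15  19  21  25  42  58  68  91]
 [115  86  71  57  39  25  19  18  16   9  19  15  23  14  17  28  47  57  68  92]
 [123  94  72  59  46
[... 2269 characters left out ...]
8  69  95]
 [145 140 127  99  81  74  61  53  47  33  30  22  29  35  38  44  52  71  80  97]
 [146 142 133 114  92  82  75  70  66  58  50  48  55  56  57  66  70  78  81 101]
 [146 148 140 128 110  87  78  77  70  73  66  68  68  72  79  75  77  76  89 111]
 [143 143 140 138 130 109  96  89  84  79  78  77  76  79  82  85  89  94 109 130]
 [144 147 144 143 140 132 121 113 105  98  92  85  86  87  94 106 113 118 131 140]
 [142 144 141 145 142 144 141 137 130 123 117 115 112 113 123 130 133 136 141 143]
 [133 142 144 146 143 144 145 145 140 138 139 135 135 135 138 144 147 141 143 144]]
[([5, 4, 4, 10, 33], [6.5, 8.4]), ([10, 15, 27, 19, 79], [20.4, 23.0]), ([11, 26, 6, 3, 13], [13.8, 27.2])]
```

```bash
python3 -c "
from h import *
print(workorder.hand_in())"
```

```text
the job is handed in; nothing more can be done
None
```

The job is handed in: the knob was turned off first, all three jars stand in the tray one to a compartment, the guard is shut with the latch locked (it held when pulled), and the knob is at four clicks; one finger pressed on the second jar's lid with about 45 N when a move stopped short, but the jar stayed upright and where it was.

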